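Switch on the welding turntable at its guarded toggle

ROBOT

A 6-joint arm with a two-finger parallel gripper is mounted at the origin on the work surface. World frame = base frame: x ahead of the robot, y to its left, z up, the work surface at z = 0. Lengths are in m, angles in degrees, forces in N, time in s.
With the tool pointing down it reaches from about 0.35 to 0.875 m from the base axis. Payload 4.2 kg.
Tool frame: the origin (TCP) lies midway between the tips of the shut fingers; the grasp point (between the pads) lies 19 mm behind it; z points along the fingers, y is the direction in which the jaws open and shut (so a half turn about z gives the same grasp; the last joint's range is limited). The gripper opens to 87 mm and grips with 3 to 60 N. Pads are 19 mm wide; open, the fingers measure 117 mm over their backs; the gripper's body (75 mm by 190 mm) begins 51 mm behind the grasp point.
Start: joints at [85.176, 22.042, 0.453, 0, -68.411, -14.817], TCP at [0.21, 0.589, 0.192] pointing down, gripper open.
Joint ranges: [-179.83, 179.83], [-69.29, 118.12], [-61.27, 80.66], [-181.25, 117.63], [-171.15, -9.14], [-177.46, 177.46]. Speed limits (degrees/s): [159.86, 159.86, 180, 180, 180, 180].

INTERFACE

Orientations are given as a 3x3 rotation matrix whose columns are the frame's x, y, z axes.
In Python, from station import r gives the robot as it stands.
- The arm moves only by the tool carry_out, never from a script. Its argument "steps" is a list of rows, each a list of 2 entries, a list of its own where there are three numbers: the shift along the tool's x, y, z in cm, then the turn about the tool's z in degrees. In form: [[[x, y, z], twist], ...]. A call has 1 to 20 rows; each row is the pose to reach, as a shift and turn from the pose measured when the call began, along the tool's axes at that moment; what a row does not reach only later rows make up. A row lasts 1/10 s, in which the tool goes at most 50 mm and 8.59 degrees, less where a joint would pass 70% of its speed; a pose out of reach is approached as far as the arm can. A call with a gripper value outside its range is refused whole. "gripper" is the gripper's target within -1 to 1 (fully open at 1, half-way at 0, shut at -1), set as the call begins (left out, the last holds). The fingers move at their own pace and stop on an object; the grip force is fixed at half the most. Time passes only in rows, so rows that repeat a pose let the fingers close. It gives the time, the measured TCP pose, the force and the opening at its end, in the units of the state.
- r.sense(): the state, without advancing time (a new reading comes with each control period).
- r.capture(name): name is "scene" or "top"; returns the picture (400x640x3 uint8, red, green, blue); there is no depth.
- r.calibration(name): a dict with "camera_matrix" (3x3 intrinsics, pixels), "D" ([k1, k2, p1, p2, k3] as OpenCV has them; the pictures are not rectified), "world_from_camera" (4x4, takes a point from camera to world coordinates). Camera axes: x right, y up, looking along -z (the intrinsics and any distortion apply to the point x, -y, -z); pixel columns grow to the right and rows downward; lengths in m; the calibration is good to about 2 mm. A picture is of the moment at which its call begins. calibration takes no time and is no camera call.
- r.finish_job(): hands the job in, once; it reports no verdict.
Trained networks look in the newest picture that a camera, given by its name, has taken for a name from the list of things; names that differ only in an ending like _2 or _b are one class to them, and where a whole thing is asked for, a point or a joint stands for the part that bears it (a point fixed in the world has none). Each returns a list of dicts, best first, with "confidence" (0 to 1); they miss things now and then, are a little off and sometimes report something else, mostly with a low value. They report only what shows in the picture. A call takes as long as a camera call.
- r.cut_out(camera, target): "pixels" (400x640 bool, what is visible of it).
- r.place_of(camera, target): "centre" ([x, y, z] in m, in world coordinates, good to about 4 mm: a listed point, or the origin of a listed thing).
The state is a dict: "time_s": time; "joints": joint angles; "joint_velocities": joint speeds; "effort": joint torques, N m; "tcp_pos": TCP position; "ee_rot": TCP orientation; "wrist_force": force on the tool from outside, world axes, zero at the start; "moment": the same for the moment, N m; "gripper_width": opening from 0.0 (shut) to 1.0 (fully open).
Only numpy, scipy, OpenCV 4.12 (cv2) and the standard library are available. Lean on these libraries where they do the work, as an engineer would, in place of code of your own. Each camera call takes 0.05 s, during which the arm holds its last target. There are 200 camera calls.

TASK

Switch on the welding turntable at its grey control station: with a fingertip under the guard's turned-up lip, swing the guard right back until it rests open on its stop, push the toggle beneath over towards the hinge side so that it snaps across, then tip the guard forward again so that it drops shut over the toggle. Only touch and push, gently: do not pinch, squeeze or force the guard or the toggle. Leave the speed dial and everything lying about on the bench as they are, and finish with the hand clear.

Things in the scene. Friction and masses are not known exactly. Their poses are not given: they have to be found in the camera images.
- station: Grey cast control box fixed to the bench, 180 (x) x 220 (y) x 70 mm high. Origin: centre of its underside. It stands side-on: x points to the robot's right (within 0.35 rad), from the guard's lip side to its hinge side; y points away from the robot, z up. Top panel at z = 70 mm: guarded toggle on the far half (y +45 mm); on the near half a dial 24 mm tall (x -30, y -55), a lamp 16 mm tall (x 45, y -30), a loose nozzle.
- guard (a joint): Opening angle of the guard, rad. 0 = shut; its lip end swings up and over towards the hinge side (robot's right) to a stop at 1.83 rad (15 degrees past upright), where it rests by its own weight. It balances near 1.2 rad: let go below that it falls shut, above that it falls open. Weighs about 140 g, hinge nearly free: under 1 N at the lip lifts it.
- guard_top (a point): Centre of the guard's top. The guard is a bent sheet-steel cover (sheet 2.5 mm) over the toggle, hinged on the robot's right: top 74 mm long, 62 mm wide, with a 20 mm wide lengthwise slot, level and 48 mm above the panel when shut; open at the lip end; two side cheeks, 57 mm clear between them, reach down to 9 mm above the panel. Axes turn with the guard; shut, they are as the station's.
- guard_lip (a point): Middle of the rolled outer edge (5 mm thick, 47 mm wide along station y) of the guard's lip, which rises from the end of its top, 18 mm out and 10 mm up, on the robot's left. Shut: at station x -91.5 mm from the hinge line, 34 mm above it, 58 mm above the panel, free space below. It moves on a 98 mm circle about the hinge; guard on its stop: at x +56 mm from the hinge line, 80 mm above it.
- guard_hinge (a point): Point on the guard's hinge line (along station y), mid-width of the guard, 24 mm above the panel, at station x +36 mm from the toggle's pivot; fixed to the station, axes as the station's. A 30 mm tall, 30 mm wide steel stop tab stands on the panel about 27 mm beyond it.
- toggle (a joint): Angle of the toggle in rad: 0 = off, leaning 24 degrees to the lip side (robot's left); 0.84 = on, leaning 24 degrees to the hinge side (robot's right). It snaps over its middle (0.42) and stays on either side; 2 to 3 N at its tip moves it.
- toggle_tip (a point): Point on the axis of the toggle's steel bat handle, 36 mm up from its pivot, near its thickest part (13.6 mm across; neck 8 mm; 42 mm long in all, round end). Axes turn with the toggle. Off: at station x -15 mm from the pivot and 35 mm above the panel; on: x +15 mm.
- toggle_pivot (a point): Pivot of the toggle, 2 mm above the panel, under the middle of the guard; fixed to the station, axes as the station's.
- dial_mark (a point): Mark on the rim of the black speed dial (42 mm across), near half of the panel; the dial turns easily about its upright axis and is to be left as it is set.
- nozzle: Loose brass gas nozzle, 23 mm across, 42 mm tall, standing on the panel's near right corner; to be left alone. Origin at the centre of its underside.
- coupon_a: Loose pipe piece, 76 mm across, 70 mm tall, standing on end beyond the station; to be left alone. Origin at the centre of its underside.
- coupon_b: Loose pipe piece, 60 mm across, 55 mm tall, standing on end to the right of the station; to be left alone. Origin at the centre of its underside.
- paste: Loose jar, 68 mm across, 62 mm tall, left of the station; to be left alone. Origin at the centre of its underside.
- brush: Loose wooden wire brush, 240 mm long, lying at the left, bristles up; to be left alone.
- hammer: Loose chipping hammer, 260 mm long, lying at the near right; to be left alone.
- square: Loose red triangular magnetic welding square, 95 x 95 x 14 mm, lying at the far left; to be left alone.

How it is judged (in metres and radians):
On the way, in this order (a step that is already met when the one before it is completed fails the run):
1. the guard is swung right back on to its stop with the toggle still off (value of joint guard above 1.7 rad and value of joint toggle below 0.3 rad), for 0.1 s.
2. the toggle is flipped on while the guard is back (value of joint toggle above 0.75 rad and value of joint guard above 1.3 rad), for 0.1 s.
At the end, for the whole second after the job is handed in: The guard is shut (below 0.06 rad), the toggle is on (above 0.75 rad) (value of joint guard below 0.06 rad and value of joint toggle above 0.75 rad); the robot touches nothing.
It fails at once if the guard, the toggle or the station is pinched or forced (more than 30 N from the fingers) (contact force between station and the fingers above 30 N).
It fails at once if the speed dial is turned (its mark moves more than 4 mm) (distance of dial_mark from where it was at the start of the episode above 0.004 m).
It fails at once if something lying about is moved or lifted by more than 15 mm (distance of any of nozzle, coupon_a, coupon_b, paste, brush, hammer, square from where it was at the start of the episode above 0.015 m).
It also fails if it takes over 54 s, if anything falls off the work surface, if the arm or the gripper's body presses on something with over 40 N, if the wrist force passes 120 N, or if a joint passes its speed limit or range.

## Working session

There is one attempt and no reset: what is moved stays moved. The work goes in short steps, Python scripts to look and compute and a tool call to move; the robot and the scene stay as the last step left them, time stands still between calls to the robot, and variables do not carry over. Pictures are saved under pics/ and viewed, about 8 in all and at most 12, crops included, and the job is handed in when it is done.

Besides the shell and the picture viewer there is one more tool, called by a JSON object that holds its "name" and its "arguments". carry_out: Moves the arm, as the interface text tells. Its arguments: {"type":"object","properties":{"steps":{"type":"array","items":{"type":"array"}},"gripper":{"type":"number"}},"required":["steps"]}

```bash
mkdir -p pics
cat > h.py <<'E'
from station import r
import numpy as np, cv2
def look(cam,targets):
    im=r.capture(cam)
    out={}
    for t in targets:
        d=r.place_of(cam,t)
        out[t]=[(np.round(x["centre"],4).tolist(),round(x["confidence"],2)) for x in d[:3]]
    return im,out
def save(im,n): cv2.imwrite("pics/"+n,im[...,::-1])
E
python3 - <<'E'
from h import *
for c in("scene","top"):
    im,o=look(c,["station","guard_top","guard_lip","guard_hinge","toggle_tip","toggle_pivot","dial_mark","nozzle","coupon_a","paste"] )
    save(im,c+"0.png")
    print(c)
    for k in o: print(k,o[k])
s=r.sense()
print({k:np.round(s[k],3).tolist() for k in("time_s","tcp_pos","ee_rot","wrist_force","gripper_width")})
E
```

```text
scene
station [([0.4744, 0.0629, 0.0013], 0.66)]
guard_top [([0.5194, 0.0632, 0.1193], 0.74)]
guard_lip [([0.526, 0.113, 0.1284], 0.72)]
guard_hinge [([0.5152, 0.0245, 0.0936], 0.58)]
toggle_tip [([0.4175, 0.2498, -0.0], 0.72)]
toggle_pivot [([0.5199, 0.0542, 0.0662], 0.87), ([0.5229, 0.0622, 0.1192], 0.71)]
dial_mark [([0.4007, 0.0881, 0.0777], 0.46), ([0.5193, 0.055, 0.068], 0.35), ([0.4163, 0.2477, 0.0005], 0.15)]
nozzle [([0.3946, 0.0095, 0.0733], 0.45)]
coupon_a [([0.3791, -0.0774, 0.0017], 0.9), ([0.6669, 0.0681, -0.0017], 0.77)]
paste [([0.4164, 0.2525, 0.0023], 0.85), ([0.3952, 0.0104, 0.074], 0.49)]
top
station [([0.4724, 0.0665, -0.0011], 0.95), ([0.4213, 0.4574, 0.0012], 0.17)]
guard_top [([0.52, 0.0613, 0.1207], 0.89)]
guard_lip [([0.5241, 0.1169, 0.1292], 0.9)]
guard_hinge [([0.5179, 0.0207, 0.0923], 0.82)]
toggle_tip [([0.5212, 0.075, 0.1061], 0.4)]
toggle_pivot [([0.5189, 0.0591, 0.0708], 0.84)]
dial_mark [([0.4015, 0.0927, 0.0773], 0.64)]
nozzle [([0.3933, 0.0097, 0.0693], 0.63)]
coupon_a [([0.3822, -0.0807, 0.0006], 0.58), ([0.6733, 0.0648, 0.0001], 0.57)]
paste [([0.4188, 0.2539, 0.0002], 0.95), ([0.6715, 0.0651, 0.0], 0.75), ([0.3186, -0.4289, 0.0001], 0.67)]
{'time_s': 1.1, 'tcp_pos': [0.21, 0.589, 0.192], 'ee_rot': [[0.942, -0.336, -0.0], [-0.336, -0.942, -0.0], [-0.0, 0.0, -1.0]], 'wrist_force': [-0.168, 0.256, 0.363], 'gripper_width': 1.0}
```

View pics/scene0.png

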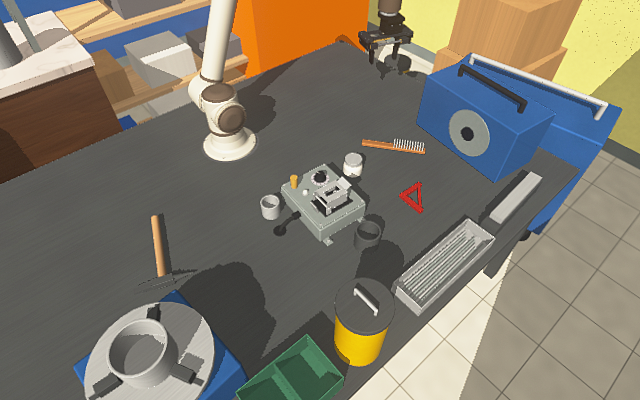

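View pics/top0.png

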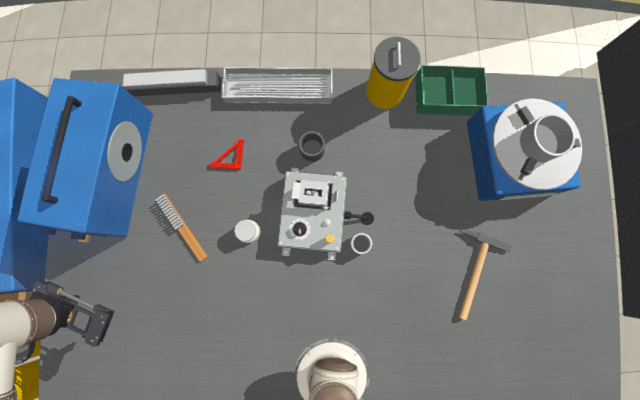

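The views agree: the station is yawed about 6°, the guard is shut, and the lip is at about (0.525, 0.115, 0.129). In top0 the guard is near px (312,193), the dial near (300,229) and the nozzle near (330,239). I'll go to a hover left of the lip with the fingers shut and the jaws along station y.

{"name": "carry_out", "arguments": {"gripper": -1, "steps": [[[0,0,-5],0],[[0,0,-6],0],[[16.5,19.5,-6],40],[[16.5,19.5,-6],40],[[16.5,19.5,-6],40],[[16.5,19.5,-6],40],[[16.5,19.5,-6],40],[[16.5,19.5,-6],40],[[45,31.6,-6],76],[[45,31.6,-6],76],[[45,31.6,-6],76],[[45,31.6,-6],76],[[45,31.6,-6],76],[[45,31.6,-6],76],[[45,31.6,-6],76],[[45,31.6,-6],76],[[45,31.6,-6],76],[[45,31.6,-6],76]]}}

```text
time_s: 2.9
tcp_pos: [0.5269, 0.141, 0.2527]
ee_rot: [[-0.096, -0.995, 0.001], [-0.995, 0.096, 0.001], [-0.001, -0.0, -1.0]]
wrist_force: [0.0, -0.1, -0.6]
gripper_width: 0.006
```

{"name": "carry_out", "arguments": {"steps": [[[0,0,5],0],[[0,0,10],0],[[0,0,13],0],[[0,0,15.3],0],[[0,0,15.3],0],[[0,0,15.3],0]]}}

```text
time_s: 3.5
tcp_pos: [0.5272, 0.1422, 0.1007]
ee_rot: [[-0.094, -0.996, 0.002], [-0.996, 0.094, 0.001], [-0.001, -0.002, -1.0]]
wrist_force: [0.7, 0.5, 0.8]
gripper_width: 0.011
```

Run:
```python
from h import *
a={}
for c in("scene","top"):
    im,o=look(c,["guard_lip","guard_hinge","toggle_pivot","guard_top"]);a[c]=im
    print(c,o)
u=np.hstack([cv2.resize(a["scene"][130:260,260:390],(400,400),interpolation=2),cv2.resize(a["top"][150:280,250:380],(400,400),interpolation=2)])
save(u,"c1.png"); print(r.sense()["wrist_force"],r.sense()["tcp_pos"])
```

```text
scene {'guard_lip': [([0.5243, 0.1155, 0.1247], 0.78)], 'guard_hinge': [([0.513, 0.0243, 0.0928], 0.93)], 'toggle_pivot': [([0.5172, 0.0532, 0.0675], 0.82)], 'guard_top': [([0.5219, 0.0623, 0.1188], 0.74), ([0.4165, 0.2502, -0.0001], 0.43), ([0.6536, 0.3331, 0.0039], 0.43)]}
top {'guard_lip': [([0.5225, 0.1149, 0.1281], 0.68)], 'guard_hinge': [([0.5159, 0.0221, 0.0967], 0.68)], 'toggle_pivot': [([0.5201, 0.0601, 0.0714], 0.83), ([0.6727, 0.0671, 0.0018], 0.61)], 'guard_top': [([0.5193, 0.0621, 0.1198], 0.56)]}
[0.21005504 0.2532753  0.02700291] [0.52712629 0.1410169  0.10006494]
```

View pics/c1.png

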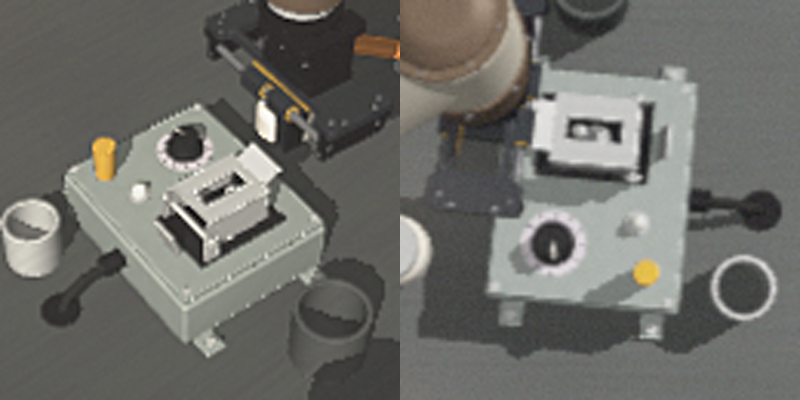

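c1 shows the shut fingers directly left of the lip, with their tips below it: px (268,115) in the scene half, and left of (535,120) in the top half. The gap is about 14 mm. Next I'll make contact and rise along the lip's arc, letting friction and push lift it together.

{"name": "carry_out", "arguments": {"steps": [[[0.6,0,0],0],[[0.9,0,0],0],[[1.1,0,-0.1],0],[[1.2,0,-0.3],0],[[1.35,0,-0.6],0],[[1.5,0,-0.9],0],[[1.65,0,-1.2],0],[[1.8,0,-1.5],0],[[2.0,0,-1.8],0],[[2.2,0,-2.1],0],[[2.4,0,-2.4],0]]}}

```text
time_s: 5.1
tcp_pos: [0.5247, 0.117, 0.1243]
ee_rot: [[-0.096, -0.995, 0.001], [-0.995, 0.096, 0.001], [-0.001, -0.001, -1.0]]
wrist_force: [0.4, 0.1, 0.1]
gripper_width: 0.008
```

Run:
```python
from h import *
a={}
for c in("scene","top"):
    im,o=look(c,["guard_lip","guard_top"]);a[c]=im
    print(c,o)
u=np.hstack([cv2.resize(a["scene"][130:260,260:390],(400,400),interpolation=2),cv2.resize(a["top"][150:280,250:380],(400,400),interpolation=2)])
save(u,"c2.png"); print(r.sense()["wrist_force"],r.sense()["tcp_pos"])
```

```text
scene {'guard_lip': [([0.5251, 0.1145, 0.1252], 0.68)], 'guard_top': [([0.5213, 0.0637, 0.1216], 0.67), ([0.4742, 0.0638, 0.0044], 0.25)]}
top {'guard_lip': [([0.5195, 0.0591, 0.0696], 0.63)], 'guard_top': [([0.5211, 0.0578, 0.1204], 0.86)]}
[-0.76991305  0.81925409  0.08912583] [0.52468442 0.11713824 0.12386477]
```

View pics/c2.png

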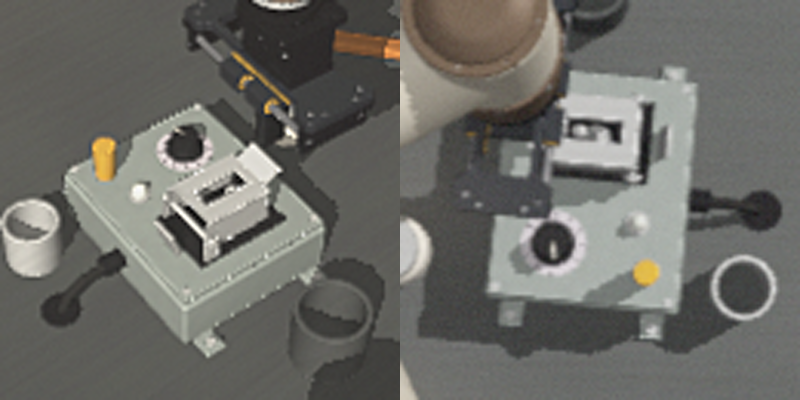

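c2 shows the guard still shut with the fingers hard by the lip, so either there is no contact yet or they slid up it. I'll back off, go lower, and advance level to feel for contact.

{"name": "carry_out", "arguments": {"steps": [[[-1,0,0],0],[[-1,0,0],0],[[-1,0,2.5],0],[[-1,0,2.5],0],[[-0.5,0,2.5],0],[[-0.3,0,2.5],0],[[-0.1,0,2.5],0],[[0,0,2.5],0],[[0,0,2.5],0]]}}

```text
time_s: 6.3
tcp_pos: [0.5254, 0.1244, 0.1017]
ee_rot: [[-0.096, -0.995, 0.006], [-0.995, 0.096, 0.012], [-0.013, -0.004, -1.0]]
wrist_force: [-11.1, 22.4, 8.6]
gripper_width: 0.005
```

{"name": "carry_out", "arguments": {"steps": [[[0.1,0,0],0],[[0.2,0,0],0],[[0.3,0,0],0],[[0.3,0,0],0]]}}

```text
time_s: 6.7
tcp_pos: [0.5249, 0.1204, 0.1016]
ee_rot: [[-0.097, -0.995, 0.005], [-0.995, 0.097, 0.011], [-0.012, -0.004, -1.0]]
wrist_force: [0.1, -0.1, -0.7]
gripper_width: 0.005
```

{"name": "carry_out", "arguments": {"steps": [[[0.1,0,0],0],[[0.2,0,0],0],[[0.3,0,0],0],[[0.3,0,0],0]]}}

```text
time_s: 7.1
tcp_pos: [0.5246, 0.1171, 0.1014]
ee_rot: [[-0.097, -0.995, 0.005], [-0.995, 0.097, 0.011], [-0.012, -0.004, -1.0]]
wrist_force: [-0.1, 0.0, -0.1]
gripper_width: 0.005
```

A 22 N push showed at y=0.124 and then vanished, so I'll look before going on.

Run:
```python
from h import *
a={}
for c in("scene","top"):
    im,o=look(c,["guard_lip","guard_top","station","toggle_tip","dial_mark"]);a[c]=im
    print(c,o)
u=np.hstack([cv2.resize(a["scene"][130:260,260:390],(400,400),interpolation=2),cv2.resize(a["top"][150:280,250:380],(400,400),interpolation=2)])
save(u,"c3.png"); s=r.sense();print(s["wrist_force"],s["moment"],s["tcp_pos"],s["joints"])
```

```text
scene {'guard_lip': [([0.525, 0.1132, 0.1269], 0.92)], 'guard_top': [([0.5238, 0.0615, 0.1238], 0.89), ([0.3166, -0.4296, -0.0038], 0.43)], 'station': [([0.474, 0.0597, 0.0034], 0.87)], 'toggle_tip': [], 'dial_mark': [([0.4025, 0.0903, 0.0795], 0.52)]}
top {'guard_lip': [([0.5247, 0.1148, 0.1284], 0.86)], 'guard_top': [([0.5208, 0.0592, 0.1204], 0.85)], 'station': [([0.4724, 0.0666, 0.0015], 0.97), ([0.5232, 0.1123, 0.1301], 0.69)], 'toggle_tip': [([0.5224, 0.072, 0.1068], 0.61), ([0.3201, -0.43, -0.0002], 0.44), ([0.523, 0.0591, 0.1197], 0.33)], 'dial_mark': [([0.3995, 0.0924, 0.0749], 0.71)]}
[-0.13620155 -0.33931389 -0.21071697] [ 0.02127164 -0.04754021 -0.02170639] [0.52459964 0.11744282 0.10152628] [ 29.62749586  18.32169558 -19.30005757  -0.5500256  -51.81103731
 -34.83499202]
```

View pics/c3.png

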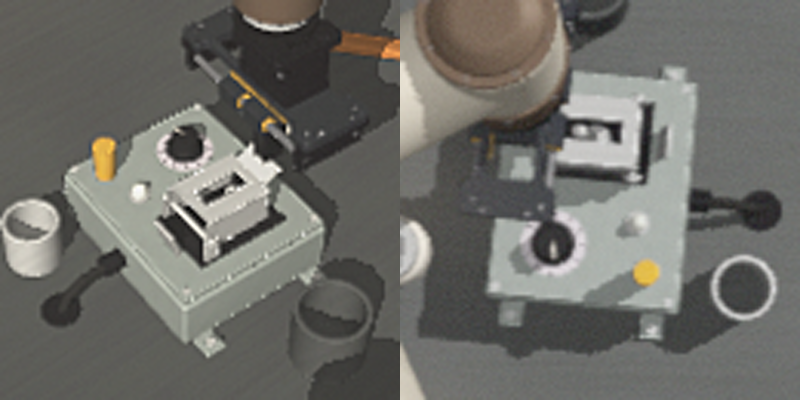

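Run:
```python
import cv2,numpy as np
L=[cv2.imread(f"pics/c{i}.png")[80:260,160:340] for i in (1,3)]
L=[cv2.resize(l,(400,400),interpolation=2) for l in L]
cv2.imwrite("pics/z3.png",np.hstack(L))
from h import *
p=r.sense()["tcp_pos"]
for c in("scene","top"):
    K=r.calibration(c);W=np.linalg.inv(K["world_from_camera"]);print(np.round(K["world_from_camera"][:3,3],2))
    P=np.array([p+np.array(d) for d in [(0,0,0),(.015,.0095,0),(.015,-.0095,0)]]+[[.525,.115,.128]])
    q=(W[:3,:3]@P.T).T+W[:3,3]; q=q*[1,-1,-1]
    px=cv2.projectPoints(q,np.zeros(3),np.zeros(3),K["camera_matrix"],np.array(K["D"]))[0][:,0]
    o={"scene":(260,130),"top":(250,150)}[c]
    print(c,np.round((px-o)*400/130), np.round((px-o)*400/130-[160,80])*400/180)
```

```text
[ 1.08 -0.46  0.96]
scene [[265. 173.]
 [282. 177.]
 [268. 186.]
 [265. 156.]] [[233.33333333 206.66666667]
 [271.11111111 215.55555556]
 [240.         235.55555556]
 [233.33333333 168.88888889]]
[0.35 0.03 1.14]
top [[130. 127.]
 [120. 111.]
 [141. 111.]
 [131. 122.]] [[-66.66666667 104.44444444]
 [-88.88888889  68.88888889]
 [-42.22222222  68.88888889]
 [-64.44444444  93.33333333]]
```

View pics/z3.png

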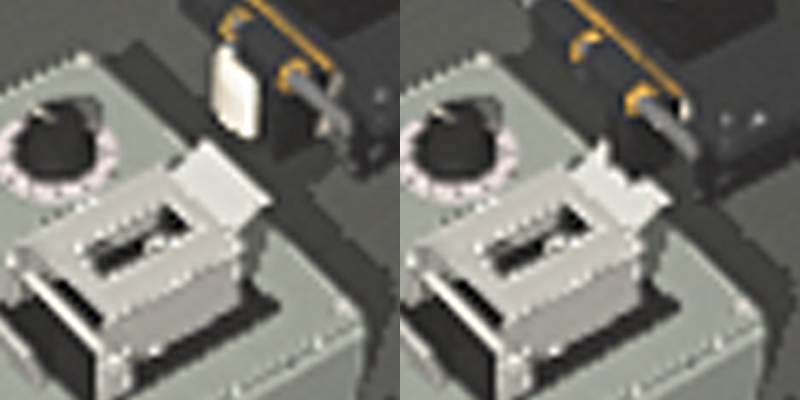

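Run:
```python
from h import *
im=r.capture("scene"); m=r.cut_out("scene","guard_top")[0]["pixels"]
t=r.capture("top")
a=im[150:205,310:365]; b=t[165:220,270:325]
f=lambda i:cv2.resize(np.clip(255*(i/255.)**.6,0,255).astype(np.uint8),(400,400),interpolation=0)
save(np.hstack([f(a),f(b)]),"z4.png")
```

```text
Traceback (most recent call last):
IndexError: list index out of range
```

Run:
```python
from h import *
im=r.capture("scene")
t=r.capture("top")
a=im[150:205,310:365]; b=t[165:220,270:325]
f=lambda i:cv2.resize(np.clip(255*(i/255.)**.6,0,255).astype(np.uint8),(400,400),interpolation=0)
save(np.hstack([f(a),f(b)]),"z4.png")
```

```text
(no output)
```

View pics/z4.png

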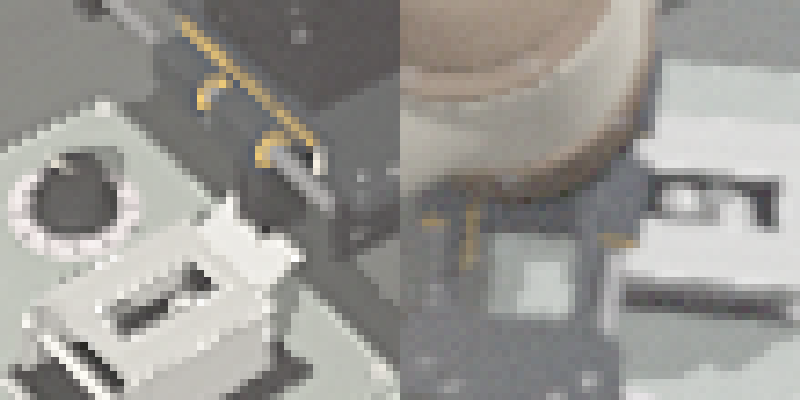

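z4 shows a narrow fingertip column at px (265,165–235) behind the lip edge, with the wider part of the finger overhanging the lip. That fits everything so far: the tip is narrower than I assumed and has not reached the lip. The 22 N was the finger's wider upper part sitting on the lip when the tip was too low. I'll rise 6 mm and then advance gently, one check at a time.

{"name": "carry_out", "arguments": {"steps": [[[0,0,-0.4],0],[[0,0,-0.7],0],[[0.1,0,-0.7],0],[[0.2,0,-0.7],0],[[0.3,0,-0.7],0]]}}

```text
time_s: 8.4
tcp_pos: [0.5242, 0.1142, 0.1085]
ee_rot: [[-0.097, -0.995, 0.005], [-0.995, 0.097, 0.011], [-0.012, -0.004, -1.0]]
wrist_force: [-0.2, 0.3, -0.3]
gripper_width: 0.004
```

{"name": "carry_out", "arguments": {"steps": [[[0.1,0,0],0],[[0.2,0,0],0],[[0.3,0,0],0]]}}

```text
time_s: 8.7
tcp_pos: [0.5239, 0.1111, 0.1083]
ee_rot: [[-0.097, -0.995, 0.005], [-0.995, 0.097, 0.011], [-0.012, -0.004, -1.0]]
wrist_force: [-0.4, -0.9, -0.5]
gripper_width: 0.008
```

Run:
```python
from h import *
a={}
for c in("scene","top"):
    im,o=look(c,["guard_lip","guard_top"]);a[c]=im
    print(c,o)
f=lambda i:cv2.resize(np.clip(255*(i/255.)**.6,0,255).astype(np.uint8),(400,400),interpolation=0)
save(np.hstack([f(a["scene"][140:210,300:370]),f(a["top"][150:220,265:335])]),"z5.png")
```

```text
scene {'guard_lip': [], 'guard_top': [([0.5228, 0.0618, 0.1174], 0.66)]}
top {'guard_lip': [([0.5217, 0.1129, 0.1293], 0.59)], 'guard_top': [([0.5204, 0.0593, 0.1201], 0.74), ([0.6539, 0.3301, -0.0035], 0.56)]}
```

View pics/z5.png

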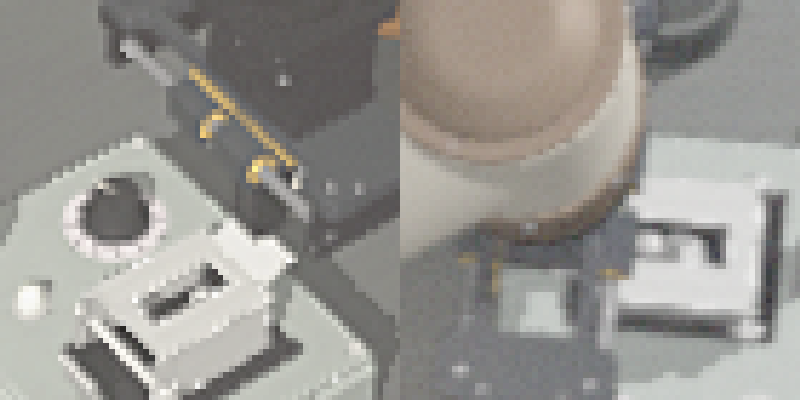

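z5 shows the guard still shut and the fingertip hidden at or behind the lip edge, near px (260,235). I'll raise along the arc in small steps and read the force.

{"name": "carry_out", "arguments": {"steps": [[[0.05,0,-0.3],0],[[0.15,0,-0.6],0],[[0.25,0,-0.9],0],[[0.35,0,-1.2],0]]}}

```text
time_s: 9.4
tcp_pos: [0.5236, 0.1076, 0.1208]
ee_rot: [[-0.097, -0.995, 0.005], [-0.995, 0.097, 0.012], [-0.012, -0.004, -1.0]]
wrist_force: [-0.0, 0.2, -0.4]
gripper_width: 0.003
```

Run:
```python
from h import *
a={}
for c in("scene","top"):
    im,o=look(c,["guard_lip","guard_top"]);a[c]=im
    print(c,o)
f=lambda i:cv2.resize(np.clip(255*(i/255.)**.6,0,255).astype(np.uint8),(400,400),interpolation=2)
save(np.hstack([f(a["scene"][110:210,270:370]),f(a["top"][150:250,250:350])]),"z6.png")
```

```text
scene {'guard_lip': [([0.5265, 0.1134, 0.1248], 0.72), ([0.6667, 0.0685, -0.0036], 0.34)], 'guard_top': [([0.5226, 0.0647, 0.1203], 0.82)]}
top {'guard_lip': [([0.5246, 0.1151, 0.13], 0.92)], 'guard_top': [([0.5209, 0.059, 0.1245], 0.87)]}
```

View pics/z6.png

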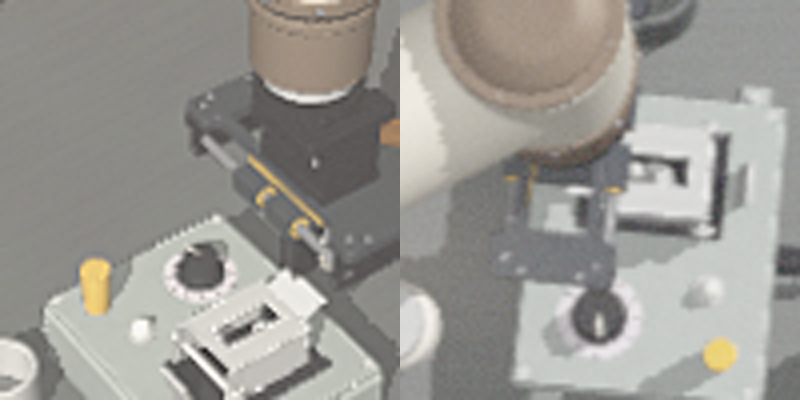

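z6 shows the lip whole and nothing in front of it, so the fingertip is above or behind it at px (290,265). Together with the upward force when the TCP was at z=0.099–0.102, the real tip seems to sit about 25 mm higher than the TCP reading. I'll back off, go lower to a height that is safe either way, and feel again.

{"name": "carry_out", "arguments": {"steps": [[[0,0,-1.5],0],[[-2,0,-1.5],0],[[-3.5,0,-1.5],0],[[-3.5,0,2],0],[[-3.5,0,4.5],0],[[-3.5,0,4.5],0],[[-3.5,0,4.5],0]]}}

```text
time_s: 10.4
tcp_pos: [0.5272, 0.1432, 0.0757]
ee_rot: [[-0.096, -0.995, 0.004], [-0.995, 0.096, 0.01], [-0.011, -0.003, -1.0]]
wrist_force: [-0.6, 0.4, -0.2]
gripper_width: 0.005
```

Run:
```python
from h import *
s=r.sense();p=s["tcp_pos"];print(p,s["wrist_force"])
R=s["ee_rot"];a={}
for c in("scene","top"):
    im=r.capture(c).copy()
    K=r.calibration(c);W=np.linalg.inv(K["world_from_camera"])
    P=np.array([p+np.array(R)@d for d in [(0,0,0),(0,0,-.025),(0,0,-.07),(.0375,0,-.07),(-.0375,0,-.07)]]+[[.525,.115,.128]])
    q=((W[:3,:3]@P.T).T+W[:3,3])*[1,-1,-1]
    px=cv2.projectPoints(q,np.zeros(3),np.zeros(3),K["camera_matrix"],np.array(K["D"]))[0][:,0]
    o=np.array({"scene":(300,120),"top":(250,150)}[c]); 
    v=cv2.resize(np.clip(255*(im[o[1]:o[1]+80,o[0]:o[0]+80]/255.)**.55,0,255).astype(np.uint8),(400,400),interpolation=2)
    for i,u in enumerate((px-o)*5): cv2.circle(v,tuple(int(z) for z in u+2),4,[(255,0,0),(0,255,0),(0,0,255),(255,0,255),(255,0,255),(255,255,0)][i],1)
    a[c]=v
save(np.hstack([a["scene"],a["top"]]),"z7.png")
```

```text
[0.52718733 0.14316165 0.07567286] [-0.63072932  0.39804637 -0.16454814]
```

View pics/z7.png

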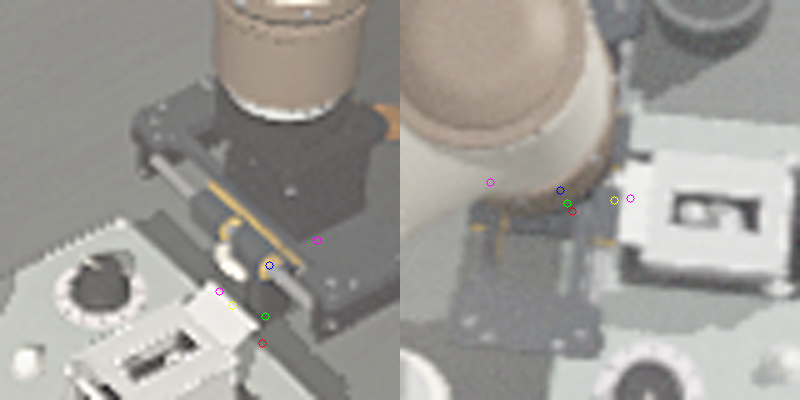

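z7 confirms it. The finger ends near px (265,318), at the green mark 25 mm above the TCP reading (red, 262,343), so the true tip is at z≈0.10. Now I'll advance gently into contact with the lip.

{"name": "carry_out", "arguments": {"steps": [[[0.5,0,0],0],[[1.0,0,0],0],[[1.3,0,0],0],[[1.5,0,0],0]]}}

```text
time_s: 10.9
tcp_pos: [0.5268, 0.1282, 0.0773]
ee_rot: [[-0.097, -0.995, 0.008], [-0.995, 0.097, 0.013], [-0.013, -0.006, -1.0]]
wrist_force: [0.5, 1.0, 0.9]
gripper_width: 0.007
```

{"name": "carry_out", "arguments": {"steps": [[[0.1,0,-0.1],0],[[0.2,0,-0.3],0],[[0.3,0,-0.6],0],[[0.4,0,-0.9],0],[[0.5,0,-1.2],0]]}}

```text
time_s: 11.4
tcp_pos: [0.5263, 0.1229, 0.0895]
ee_rot: [[-0.096, -0.995, 0.008], [-0.995, 0.097, 0.012], [-0.013, -0.007, -1.0]]
wrist_force: [0.5, 1.2, -0.3]
gripper_width: 0.005
```

```bash
cat > g.py <<'E'
from h import *
a={}
for c in("scene","top"):
    im,o=look(c,["guard_lip","guard_top"]);a[c]=im
    print(c,o)
    np.save(f"pics/{c}.npy",im)
s=r.sense();print(s["time_s"],s["wrist_force"],s["tcp_pos"])
E
python3 g.py
```

```text
scene {'guard_lip': [([0.5231, 0.1094, 0.137], 0.58)], 'guard_top': [([0.5219, 0.0588, 0.1227], 0.9)]}
top {'guard_lip': [([0.5219, 0.109, 0.1402], 0.71), ([0.3196, -0.4285, 0.0026], 0.27)], 'guard_top': [([0.5229, 0.0557, 0.1283], 0.83)]}
11.7 [1.16953418 1.31274637 0.06534962] [0.52632646 0.12299468 0.08918637]
```

The lip is rising: z is now about 0.139, force about 1 N. Continuing along its arc.

{"name": "carry_out", "arguments": {"steps": [[[0.25,0,-0.5],0],[[0.55,0,-1.0],0],[[0.9,0,-1.6],0],[[1.25,0,-2.1],0],[[1.65,0,-2.5],0],[[2.05,0,-2.9],0],[[2.45,0,-3.3],0],[[2.9,0,-3.7],0],[[3.4,0,-4.0],0]]}}

```text
time_s: 12.6
tcp_pos: [0.5227, 0.0882, 0.1291]
ee_rot: [[-0.097, -0.995, 0.008], [-0.995, 0.097, 0.013], [-0.013, -0.007, -1.0]]
wrist_force: [0.0, 1.2, 1.0]
gripper_width: 0.006
```

```bash
python3 g.py
```

```text
scene {'guard_lip': [([0.3174, -0.4305, -0.0042], 0.58), ([0.5206, 0.0754, 0.178], 0.57)], 'guard_top': [([0.5178, 0.0376, 0.1383], 0.76)]}
top {'guard_lip': [([0.5193, 0.0745, 0.179], 0.91)], 'guard_top': [([0.519, 0.0334, 0.1384], 0.83)]}
12.9 [-0.46442768  1.0379354   0.64348533] [0.5227429  0.08872755 0.1286265 ]
```

{"name": "carry_out", "arguments": {"steps": [[[0.5,0,-0.35],0],[[1.0,0,-0.6],0],[[1.5,0,-0.8],0],[[2.0,0,-1.0],0],[[2.5,0,-1.2],0],[[3.0,0,-1.3],0],[[3.5,0,-1.4],0],[[4.0,0,-1.4],0],[[4.5,0,-1.4],0],[[5.0,0,-1.4],0],[[5.5,0,-1.4],0],[[6.0,0,-1.4],0],[[6.5,0,-1.4],0],[[6.5,0,-1.4],0],[[6.5,0,-1.4],0]]}}

```text
time_s: 14.4
tcp_pos: [0.5164, 0.0237, 0.1417]
ee_rot: [[-0.097, -0.995, 0.008], [-0.995, 0.097, 0.013], [-0.013, -0.007, -1.0]]
wrist_force: [-0.3, 1.1, -0.3]
gripper_width: 0.002
```

```bash
python3 g.py
```

```text
scene {'guard_lip': [([0.511, -0.0269, 0.1772], 0.68)], 'guard_top': [([0.5166, -0.0069, 0.127], 0.98)]}
top {'guard_lip': [([0.5131, -0.0357, 0.175], 0.62)], 'guard_top': [([0.5165, -0.0113, 0.1265], 0.72)]}
14.7 [ 0.02733642 -0.16429118  0.2087156 ] [0.51637572 0.02399979 0.14172373]
```

The guard is open on its stop: lip 54 mm beyond the hinge at z 0.176, as specified. Next I'll back out to the left, go down, and push the toggle.

{"name": "carry_out", "arguments": {"steps": [[[-2,0,0],0],[[-5,0,0],0],[[-8.1,0,0],0],[[-8.1,0,0],0],[[-8.1,0,3],0],[[-8.1,0,5],0],[[-8.1,0,6.5],0],[[-8.1,0,6.5],0],[[-8.1,0,6.5],0]]}}

```text
time_s: 15.6
tcp_pos: [0.525, 0.1052, 0.0781]
ee_rot: [[-0.096, -0.995, 0.008], [-0.995, 0.096, 0.012], [-0.013, -0.007, -1.0]]
wrist_force: [0.1, 1.5, 1.2]
gripper_width: 0.004
```

Run:
```python
from h import *
for c in("scene","top"):
    im,o=look(c,["guard_lip","toggle_tip","toggle_pivot"]);print(c,o); save(im,c+"8.png")
s=r.sense();print(s["time_s"],s["wrist_force"],s["tcp_pos"])
```

```text
scene {'guard_lip': [([0.513, -0.0321, 0.172], 0.6)], 'toggle_tip': [([0.5244, 0.0734, 0.1046], 0.61)], 'toggle_pivot': [([0.5176, 0.0553, 0.067], 0.87)]}
top {'guard_lip': [([0.5088, -0.0321, 0.1775], 0.84)], 'toggle_tip': [([0.6552, 0.3301, -0.0031], 0.58)], 'toggle_pivot': [([0.5184, 0.0581, 0.0753], 0.88)]}
16.0 [ 0.56036538 -0.66423054 -0.1124898 ] [0.5249282  0.10550698 0.07833567]
```

{"name": "carry_out", "arguments": {"steps": [[[0.6,0,0],0],[[1.0,0,0],0],[[1.3,0,0],0],[[1.6,0,0],0],[[1.9,0,0],0],[[2.2,0,0],0]]}}

```text
time_s: 16.6
tcp_pos: [0.5237, 0.0846, 0.079]
ee_rot: [[-0.096, -0.995, 0.011], [-0.995, 0.096, 0.015], [-0.016, -0.009, -1.0]]
wrist_force: [-2.3, 5.1, 7.5]
gripper_width: 0.006
```

{"name": "carry_out", "arguments": {"steps": [[[0.2,0,0],0],[[0.4,0,0],0],[[0.6,0,0],0],[[0.8,0,0],0],[[1.0,0,0],0]]}}

```text
time_s: 17.1
tcp_pos: [0.5238, 0.0753, 0.081]
ee_rot: [[-0.095, -0.995, 0.014], [-0.995, 0.095, 0.016], [-0.017, -0.012, -1.0]]
wrist_force: [-3.9, 2.7, 12.2]
gripper_width: 0.007
```

Run:
```python
from h import *
for c in("scene","top"):
    im,o=look(c,["guard_lip","toggle_tip"]);print(c,o); save(im,c+"8.png")
s=r.sense();print(s["time_s"],s["wrist_force"],s["tcp_pos"])
```

```text
scene {'guard_lip': [([0.5149, -0.0313, 0.1737], 0.85)], 'toggle_tip': [([0.5206, 0.0631, 0.1074], 0.59), ([0.4161, 0.2509, 0.0019], 0.19)]}
top {'guard_lip': [([0.5122, -0.0321, 0.1768], 0.76)], 'toggle_tip': []}
17.4 [-3.37714513  1.15712464 10.50596293] [0.52374525 0.07504197 0.08098019]
```

An upward force of about 11 N means the fingertip edge is riding on the bat's round end, so it is too high. I'll back off, go 12 mm lower, and push again.

{"name": "carry_out", "arguments": {"steps": [[[-1,0,0],0],[[-2.5,0,0],0],[[-3,0,0],0],[[-3,0,0.8],0],[[-3,0,1.4],0],[[-3,0,1.4],0]]}}

```text
time_s: 18.0
tcp_pos: [0.5255, 0.1044, 0.0657]
ee_rot: [[-0.095, -0.995, 0.01], [-0.995, 0.096, 0.014], [-0.015, -0.009, -1.0]]
wrist_force: [0.4, -0.7, -0.5]
gripper_width: 0.003
```

{"name": "carry_out", "arguments": {"steps": [[[0.6,0,0],0],[[1.0,0,0],0],[[1.3,0,0],0],[[1.6,0,0],0],[[1.9,0,0],0],[[2.2,0,0],0]]}}

```text
time_s: 18.6
tcp_pos: [0.5242, 0.0831, 0.0662]
ee_rot: [[-0.095, -0.995, 0.012], [-0.995, 0.095, 0.015], [-0.016, -0.011, -1.0]]
wrist_force: [-0.7, 3.3, 1.8]
gripper_width: 0.005
```

Now it is mostly a sideways push of about 3 N.

{"name": "carry_out", "arguments": {"steps": [[[0.2,0,0],0],[[0.4,0,0],0],[[0.6,0,0],0],[[0.8,0,0],0],[[1.0,0,0],0],[[1.2,0,0],0]]}}

```text
time_s: 19.2
tcp_pos: [0.5227, 0.0706, 0.0657]
ee_rot: [[-0.095, -0.995, 0.012], [-0.995, 0.095, 0.015], [-0.016, -0.01, -1.0]]
wrist_force: [-0.5, 0.0, -0.0]
gripper_width: 0.009
```

Run:
```python
from h import *
for c in("scene","top"):
    im,o=look(c,["guard_lip","toggle_tip"]);print(c,o); save(im,c+"8.png")
s=r.sense();print(s["time_s"],s["wrist_force"],s["tcp_pos"])
```

```text
scene {'guard_lip': [([0.5114, -0.0356, 0.1745], 0.83)], 'toggle_tip': [([0.425, 0.4586, -0.0026], 0.17)]}
top {'guard_lip': [([0.5126, -0.0323, 0.1739], 0.71)], 'toggle_tip': []}
19.5 [-0.21000621 -0.67945313 -0.69830848] [0.52299112 0.07109877 0.0659824 ]
```

The force dropped to zero, so the toggle probably snapped over. I'll withdraw left and up, and check.

{"name": "carry_out", "arguments": {"steps": [[[-1.5,0,0],0],[[-3.5,0,0],0],[[-3.5,0,-4],0],[[-3.5,0,-9],0],[[-3.5,0,-14],0],[[-5,0,-19],0],[[-8,0,-20],0],[[-8,0,-20],0],[[-8,0,-20],0]]}}

```text
time_s: 20.4
tcp_pos: [0.5277, 0.1487, 0.2669]
ee_rot: [[-0.094, -0.996, 0.012], [-0.995, 0.094, 0.015], [-0.016, -0.01, -1.0]]
wrist_force: [0.5, 0.3, -0.3]
gripper_width: 0.004
```

Run:
```python
from h import *
a={}
for c in("scene","top"):
    im,o=look(c,["guard_lip","toggle_tip","dial_mark","nozzle"]);print(c,o); a[c]=im
f=lambda i:cv2.resize(i,(400,400),interpolation=2)
save(np.hstack([f(a["scene"][130:230,270:370]),f(a["top"][160:260,260:360])]),"z9.png")
s=r.sense();print(s["time_s"],s["wrist_force"],s["tcp_pos"])
```

```text
scene {'guard_lip': [([0.5129, -0.0298, 0.1704], 0.9)], 'toggle_tip': [], 'dial_mark': [([0.4001, 0.0887, 0.0778], 0.63)], 'nozzle': [([0.4177, 0.2499, 0.0022], 0.72), ([0.3952, 0.014, 0.0718], 0.62)]}
top {'guard_lip': [([0.5128, -0.0334, 0.1736], 0.78)], 'toggle_tip': [([0.5112, -0.0303, 0.1725], 0.74), ([0.5177, 0.0443, 0.103], 0.59), ([0.3192, -0.4316, -0.0008], 0.48)], 'dial_mark': [([0.3986, 0.0913, 0.0735], 0.44), ([0.5202, 0.059, 0.0727], 0.22), ([0.5181, 0.0221, 0.0957], 0.2)], 'nozzle': [([0.394, 0.0068, 0.0696], 0.6), ([0.5121, -0.0332, 0.1752], 0.27)]}
20.9 [ 0.58390683 -0.20996223 -0.28158481] [0.52816199 0.14740395 0.26710721]
```

View pics/z9.png

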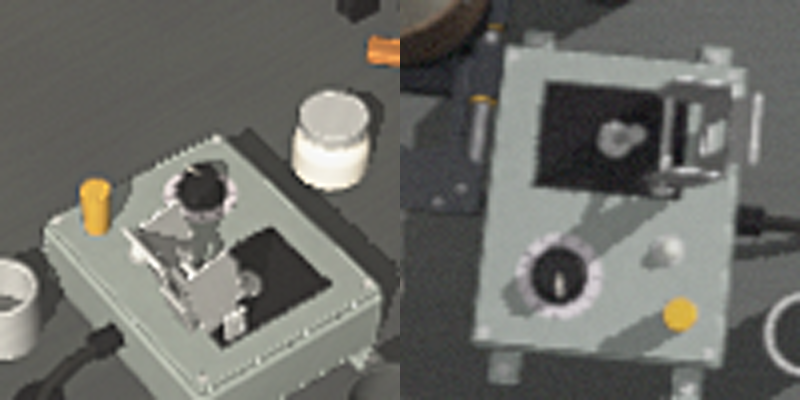

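z9: the toggle leans to the hinge side (top half px (625,135); network y=0.044 against 0.043 expected for on), the guard rests open, and the dial and nozzle are unmoved. Next I'll cross over to the far side of the open guard.

{"name": "carry_out", "arguments": {"steps": [[[5,-0.2,0],0],[[10,-0.4,0],0],[[15,-0.4,0],0],[[20,-0.4,0],0],[[21.6,-0.4,0],0],[[21.6,-0.4,0],0],[[21.6,-0.4,4],0],[[21.6,-0.4,8],0],[[21.6,-0.4,11],0],[[21.6,-0.4,13],0],[[21.6,-0.4,13],0]]}}

```text
time_s: 22.0
tcp_pos: [0.5109, -0.0654, 0.1306]
ee_rot: [[-0.095, -0.995, 0.005], [-0.995, 0.095, 0.015], [-0.015, -0.004, -1.0]]
wrist_force: [-0.2, -0.6, 0.7]
gripper_width: 0.002
```

{"name": "carry_out", "arguments": {"steps": [[[0,0,0],0]]}}

```text
time_s: 22.1
tcp_pos: [0.5119, -0.0649, 0.1315]
ee_rot: [[-0.094, -0.996, 0.006], [-0.995, 0.094, 0.014], [-0.015, -0.005, -1.0]]
wrist_force: [0.8, 0.5, -0.1]
gripper_width: 0.006
```

Now I'll push gently to the left, checking the guard partway.

{"name": "carry_out", "arguments": {"steps": [[[-0.6,0,0],0],[[-1.2,0,0],0],[[-1.7,0,0],0],[[-2.2,0,0],0],[[-2.7,0,0],0],[[-3.2,0,0],0],[[-3.8,0,-0.2],0],[[-4.4,0,-0.4],0]]}}

```text
time_s: 22.9
tcp_pos: [0.5159, -0.0207, 0.1362]
ee_rot: [[-0.094, -0.996, 0.006], [-0.995, 0.094, 0.014], [-0.015, -0.005, -1.0]]
wrist_force: [0.2, -0.2, 0.1]
gripper_width: 0.005
```

```bash
python3 g.py
```

```text
scene {'guard_lip': [([0.5136, -0.0084, 0.1826], 0.82)], 'guard_top': [([0.5162, 0.0021, 0.1327], 0.59)]}
top {'guard_lip': [([0.5114, -0.0063, 0.1864], 0.53)], 'guard_top': [([0.5169, -0.0018, 0.1333], 0.6)]}
23.2 [-0.20181923 -0.59206146 -0.6445642 ] [ 0.51593383 -0.02117604  0.13608959]
```

The guard is swinging forward with the finger: the lip has moved from y −0.032 to −0.007. I'll push on past balance.

{"name": "carry_out", "arguments": {"steps": [[[-0.6,0,-0.1],0],[[-1.2,0,-0.2],0],[[-1.8,0,-0.2],0],[[-2.4,0,-0.2],0],[[-3.0,0,-0.2],0],[[-3.5,0,-0.2],0],[[-4.0,0,-0.2],0],[[-4.5,0,-0.2],0],[[-5.0,0,-0.2],0],[[-5.0,0,-0.2],0],[[-5.0,0,-0.2],0],[[-5.0,0,-0.2],0]]}}

```text
time_s: 24.4
tcp_pos: [0.5206, 0.0284, 0.1388]
ee_rot: [[-0.094, -0.996, 0.006], [-0.995, 0.094, 0.014], [-0.015, -0.005, -1.0]]
wrist_force: [-0.4, 0.6, 1.0]
gripper_width: 0.002
```

```bash
python3 g.py
```

```text
scene {'guard_lip': [([0.5237, 0.1138, 0.1261], 0.97)], 'guard_top': [([0.5215, 0.0618, 0.1187], 0.61)]}
top {'guard_lip': [([0.524, 0.115, 0.1288], 0.65)], 'guard_top': [([0.5198, 0.0594, 0.1216], 0.71)]}
24.7 [0.32688431 1.03403741 0.48117688] [0.52061313 0.02842761 0.1388408 ]
```

The guard has dropped shut. I'll raise the hand clear, straight up and then to the left.

{"name": "carry_out", "arguments": {"steps": [[[0,0,-4],0],[[0,0,-9],0],[[0,0,-14],0],[[-5,0,-14],0],[[-10,0,-14],0],[[-15,0,-14],0],[[-20,0,-14],0],[[-20,0,-14],0],[[-20,0,-14],0],[[-20,0,-14],0]]}}

```text
time_s: 25.7
tcp_pos: [0.5384, 0.2249, 0.2817]
ee_rot: [[-0.095, -0.995, 0.006], [-0.995, 0.095, 0.014], [-0.014, -0.005, -1.0]]
wrist_force: [-0.6, -0.2, -0.8]
gripper_width: 0.007
```

Run:
```python
from h import *
for c in("scene","top"):
    im,o=look(c,["guard_lip","guard_top","toggle_tip","dial_mark","nozzle","coupon_a","paste"])
    save(im,c+"_end.png")
    for k in o: print(c,k,o[k])
t=cv2.imread("pics/top_end.png")[160:260,260:360]
s=cv2.imread("pics/scene_end.png")[130:230,270:370]
save(np.hstack([cv2.resize(s,(400,400),interpolation=2),cv2.resize(t,(400,400),interpolation=2)])[...,::-1],"z10.png")
s=r.sense();print(s["time_s"],s["wrist_force"],s["tcp_pos"])
```

```text
scene guard_lip [([0.527, 0.1155, 0.1267], 0.81)]
scene guard_top [([0.5224, 0.0626, 0.1203], 0.84), ([0.424, 0.4524, 0.002], 0.66)]
scene toggle_tip []
scene dial_mark [([0.4034, 0.0893, 0.0789], 0.47)]
scene nozzle [([0.3932, 0.0107, 0.0731], 0.42)]
scene coupon_a [([0.6679, 0.0681, -0.003], 0.79), ([0.3842, -0.0766, 0.0025], 0.66), ([0.4239, 0.4554, -0.0005], 0.48)]
scene paste [([0.4199, 0.2512, 0.0011], 0.73)]
top guard_lip [([0.5253, 0.1145, 0.132], 0.84)]
top guard_top [([0.5221, 0.0595, 0.1202], 0.74)]
top toggle_tip [([0.5156, 0.0434, 0.1049], 0.49)]
top dial_mark [([0.4023, 0.0929, 0.0733], 0.72), ([0.5193, 0.023, 0.0921], 0.63)]
top nozzle [([0.391, 0.0099, 0.0694], 0.63)]
top coupon_a [([0.6715, 0.0655, 0.0009], 0.87), ([0.3818, -0.0821, -0.0032], 0.54)]
top paste [([0.4156, 0.2517, 0.0002], 0.91)]
26.5 [ 0.19963418 -0.89667072 -0.37835036] [0.53855925 0.22559637 0.28171524]
```

View pics/z10.png

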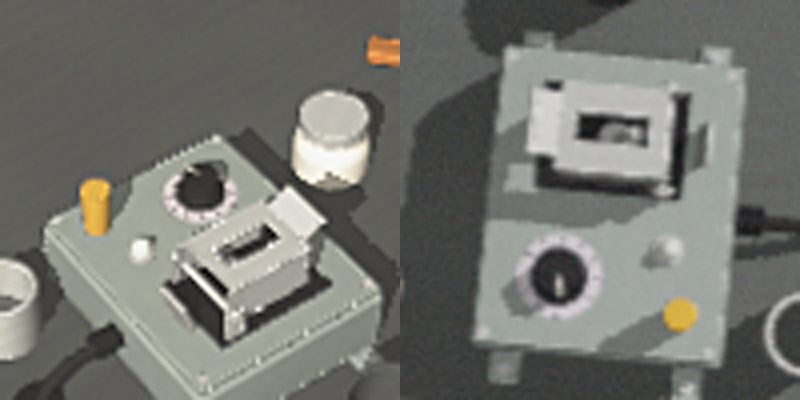

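z10: the guard is shut (lip at px (305,210) and (545,120)), the toggle shows through the slot on the hinge side (620,132), the dial and nozzle are unchanged, and the hand is clear.

```bash
python3 -c "
from station import r
print(r.finish_job())"
```

```text
the job is handed in; nothing more can be done
None
```

The turntable is switched on and the job is handed in at about 26.5 s. I swung the guard back onto its stop, pushed the toggle over until it snapped, tipped the guard forward so it dropped shut, and moved the hand clear.

**Last checks:**
- **Guard:** shut, with the lip at (0.526, 0.115, 0.129), the same as at the start to within the network's error.
- **Toggle:** on, with its tip at y 0.043 against 0.043 expected. Only the top camera saw it, at confidence 0.49, but it also shows through the slot in the picture.
- **Other things:** the dial mark, nozzle, paste jar and the two pipe pieces are where they were, within measuring error. I did not measure the brush, hammer or square again, but the arm never went near them.
- **Hand:** clear, with the wrist force at noise level.

**What went wrong on the way:**
- **Lip:** the first tries went over the top of it, with one brief push of about 25 N at the wrist, below the 30 N finger limit. The pictures and forces showed the real fingertip about 25 mm higher than the reported TCP. Lowering the hand by that much fixed it.
- **Toggle:** the first push rode up on its round end, with about 13 N at the wrist. I backed off, went lower and pushed it over with about 4 N.

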